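# Put a tripped wax heater back in service

## Robot

A 6-joint arm with a two-finger parallel gripper is mounted at the origin on the work surface. World frame = base frame: x ahead of the robot, y to its left, z up, the work surface at z = 0. Lengths are in m, angles in rad, forces in N, time in s.
With the tool pointing down it reaches from about 0.25 to 0.725 m from the base axis. Payload 4 kg.
Tool frame: the origin (TCP) lies midway between the tips of the shut fingers; the grasp point (between the pads) lies bot.tcp_to_grasp behind it (bot.tcp_to_grasp is the distance from the TCP to the grasp point, in m); z points along the fingers, y is the line along which they close (so a half turn about z gives the same grasp; the last joint's range is limited). The gripper opens to 85 mm and grips with 20 to 120 N. Pads are 22 mm wide; open, the fingers measure 114 mm over their backs; the gripper's body (76 mm by 85 mm) begins 54 mm behind the grasp point. The pads swing forward as they close: fully open they stand 13 mm farther back than shut.
Start: joints at [-1.22, 0.241, 0.005, 1.335, 0, 1.571], TCP at [0.172, -0.47, 0.231] pointing down, gripper open.
Joint ranges: [-2.72, 2.72], [-1.05, 1.87], [-1.09, 1.28], [-1.99, 2.15], [-1.42, 1.44], [-3.14, 3.14]. Speed limits (rad/s): [2.79, 2.79, 3.14, 3.14, 3.14, 3.14].

## Interface

Orientations are given as a unit quaternion [x, y, z, w].
In Python, from workcell import readout, camera, bot gives the robot as it stands. The module is installed in compiled form; this text tells all that it offers.
- The arm moves only by the tool jog_arm, never from a script. Its argument "motion" is a list of rows, each an object of numbers: "x", "y", "z": the shift along the tool's x, y, z in mm; "spin": the turn about the tool's z in degrees; "fingers": the closure, from -1 (fully open) to 1 (shut). A call has 1 to 8 rows; each row is the pose to reach, as a shift and turn from the pose commanded when the call began, along the tool's axes at that moment; what a row does not reach only later rows make up. A row lasts 1/8 s, in which the tool goes at most 62.5 mm and 10.7 degrees, less where a joint would pass 70% of its speed; a pose out of reach is approached as far as the arm can. A call with a gripper value outside its range is refused whole. The fingers move at their own pace and stop on an object; the grip force is fixed at half the most. Time passes only in rows, so rows that repeat a pose let the fingers close. It gives the time, the measured TCP pose, the force, the opening and the grip force at its end, in the units of the state.
- readout.get_obs(): the state, without advancing time (a new reading comes with each control period).
- camera(name): name is "scene" or "top"; returns a dict with "pixels" (420x560x3 uint8, red, green, blue), "K" (3x3 intrinsics, pixels), "rvec" (rotation vector, rad) and "tvec" (3), from world to camera coordinates, as OpenCV has them. Camera axes: x right, y down, z forward; pixel columns grow to the right and rows downward; lengths in m; the calibration is good to about 2 mm. A picture is of the moment at which its call begins. There is no depth.
- bot.job_done(): hands the job in; it is judged then, once.
The state is a dict: "clock": time; "joint_pos": joint angles; "joint_vel": joint speeds; "tau": joint torques, N m; "eef_pos": TCP position; "tool_rot": TCP orientation; "ft_force": force on the tool from outside, world axes, zero at the start; "ft_torque": the same for the moment, N m; "grip_width": finger opening in m; "grasp_force": force on a finger pad.
Only numpy, scipy, OpenCV 4.12 (cv2) and the standard library are available. Lean on these libraries where they do the work, as an engineer would, in place of code of your own. Each camera call takes 0.05 s, during which the arm holds its last target. There are 200 camera calls.

## Task

The wax heater on the craft bench has tripped. First stand the spray can that is in the lever's way upright in the free bay of the green tray, and turn the copper cup clockwise by its bail until it bottoms out in the heater; only when both are done, reset the tripped switch by pushing its red lever fully off and then throwing it fully on. Do not tip the can over and leave everything else on the bench where it is.

Things in the scene. Friction and masses are not known exactly. Their poses are not given: they have to be found in the camera images.
- switch: grey trip-switch box screwed to the bench, 90 (x) x 85 (y) x 50 mm high, two black ears beside the lever up to 70 mm high, at y = +/-34. Origin: centre of its underside. A black stripe on its top marks the OFF end (its -x), a green stripe the ON end (its +x).
- lever (a joint): red paddle lever of the trip switch, pivoted 50 mm above the bench at the box's centre about the box's y axis. 0 = fully off, leaning 0.65 rad toward the box's -x; 1.3 = fully on, leaning 0.65 rad toward +x; both are hard stops. Tripped: it stands part way, 0.55 to 0.85. Stiff, stays where it is left (0.2 N m of friction, about 2 N square to its top end; a push that must slide along a lever leaning over the fingers takes much more and can jam, so follow its arc).
- lever_top (a point): middle of the lever's rounded top bar, 125 mm from the pivot. The paddle is 14 mm thick and 46 mm wide; the bar at its end is 18 mm thick, 50 mm wide, centred 116 mm from the pivot.
- heater: round blue wax heater fixed to the bench, 130 mm across, 70 mm high, well in its top. Origin: centre of its underside. A red mark on its top rim at its +y shows where the red end of the bail comes to when the cup is home.
- cup (a joint): turn of the copper wax cup in the heater, rad, growing clockwise seen from above. It runs on a coarse thread: 12 mm down per rad. 1.4 = bottomed out, hard stop; it starts 0 to 0.2. At angle j the bail bar lies along the heater's y axis turned by (1.4 - j) counterclockwise. Snug: 0.25 N m of friction to turn (pressing straight down only is not enough below about 20 N); stays where it is left.
- bail (a point): centre of the straight dark wooden bail bar over the cup: 92 mm long, 14 mm thick, 18 mm high, one end red, on two wire posts 80 mm apart; about 146 mm above the bench when up, 129 mm when home. The cup's rim (86 mm across) is 48 mm below this point. Orientation turns with the cup; it does not give the bar's direction at 0 (see cup).
- tray: green plastic tray fixed to the bench, 160 (x) x 90 (y) x 35 mm high, walls 5 mm, floor 5 mm, split by a wall across its middle into two bays. Origin: centre of its underside. The glue bottle stands in the -x bay; the +x bay is free.
- free_bay (a point): middle of the free bay's floor, 5 mm above the bench, 40 mm from the tray's origin along its +x; the bay is 72 x 80 mm inside.
- can: yellow spray can with white cap, upright on the bench close to the OFF side of the switch, in the way of the lever. 52 mm across up to 140 mm, the cap 49 mm across from there to 188 mm. About 0.3 kg. Origin: centre of its underside.
- glue: small white glue bottle, orange cap, 48 mm across, 130 mm tall, standing in the occupied bay of the tray. Bystander, loose; leave alone. Origin: on its underside.
- jar: white ceramic jar 68 mm across and 90 mm tall holding brushes that reach 160 mm high. Bystander, loose; leave alone. Origin: on its underside.
- oil: pale grey metal oil can with a white label, 62 mm across, 150 mm tall. Bystander, loose; leave alone. Origin: on its underside.
- tape: roll of blue tape lying flat, 84 mm across, 30 mm high. Bystander, loose; leave alone. Origin: on its underside.
- stapler: black stapler, 140 x 36 mm, 48 mm high. Bystander, loose; leave alone. Origin: on its underside.
- saw: small saw lying flat, 250 mm long, wooden handle, steel blade; 22 mm high. Bystander, loose; leave alone. Origin: where handle and blade meet, underside.
- mallet: hammer lying on the bench, to the left. Bystander, loose; leave alone. Origin: on its underside.
- sander: cork sanding block 120 x 65 mm, 40 mm high. Bystander, loose; leave alone. Origin: on its underside.

How it is judged:
By the outcome, as a careful person would: the job done as asked, in the order asked, and still so for the second after the job is handed in, with the robot touching nothing.
It also fails if it takes over 72 s, if anything falls off the work surface, if the arm or the gripper's body presses on something with over 40 N, if the wrist force passes 120 N, or if a joint passes its speed limit or range.

## Working session

There is one attempt and no reset: what is moved stays moved. The work goes in short steps, Python scripts to look and compute and a tool call to move; the robot and the scene stay as the last step left them, time stands still between calls to the robot, and variables do not carry over. Pictures are saved under pics/ and viewed, at most 10 in all, crops included, and the job is handed in when it is done.

Besides the shell and the picture viewer there is one more tool, called as a command line: name --argument value ..., lists and objects as JSON in quotes. jog_arm: Moves the arm, as the interface text tells. Its arguments: {"type":"object","properties":{"motion":{"type":"array"}},"required":["motion"]}

```bash
mkdir -p pics; cat > h.py <<'E'
import numpy as np, cv2
from workcell import readout, camera, bot
def cam(n):
    c=camera(n); R=cv2.Rodrigues(np.array(c['rvec'],float))[0]; return c['pixels'],np.array(c['K']),R,np.array(c['tvec'],float).ravel()
def ray(C,u,v,z):
    _,K,R,t=C; d=R.T@np.linalg.inv(K)@[u,v,1]; o=-R.T@t; s=(z-o[2])/d[2]; return o+s*d
def proj(C,p):
    _,K,R,t=C; q=K@(R@np.array(p)+t); return q[:2]/q[2]
def save(C,n): cv2.imwrite('pics/'+n,cv2.cvtColor(C[0],cv2.COLOR_RGB2BGR))
E
python3 - <<'E'
from h import *
for n in('scene','top'):
    C=cam(n); save(C,n+'0.png'); np.savez(n+'0.npz',*C); print(n,-C[2].T@C[3])
print(readout.get_obs(),bot.tcp_to_grasp)
E
```

```text
scene [ 1.34748123 -0.63735609  0.96889499]
top [ 0.39905433 -0.01147106  1.27026967]
{'clock': 0.1, 'joint_pos': array([-1.21999335e+00,  2.41351930e-01,  3.85880992e-03,  1.33518796e+00,
       -2.90472722e-06,  1.57078933e+00]), 'joint_vel': array([-0.00103251, -0.00235334,  0.00396377, -0.00020247,  0.00011481,
        0.00075399]), 'tau': array([-3.48475796e-04, -3.73138189e+01,  2.53010273e+01,  1.08942468e-02,
        1.05842102e-05,  1.09624544e-06]), 'eef_pos': array([ 0.17163235, -0.46902193,  0.23049478]), 'tool_rot': array([ 9.84655510e-01,  1.74506847e-01, -1.65874898e-04, -9.27664829e-04]), 'ft_force': array([ 0.17439585, -0.4575343 , -0.25839351]), 'ft_torque': array([-0.05281608, -0.00717001,  0.02074768]), 'grasp_force': 0.0, 'grip_width': 0.08516278813950723} 0.0187
```

View pics/scene0.png

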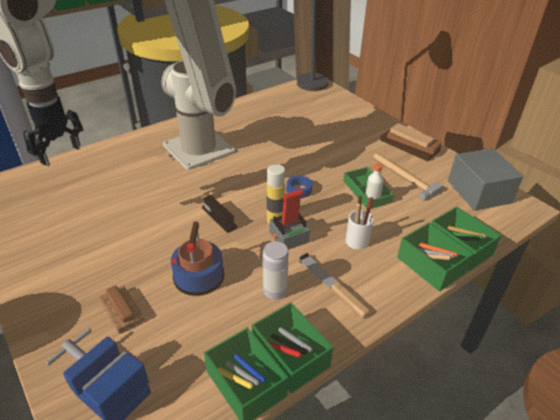

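View pics/top0.png

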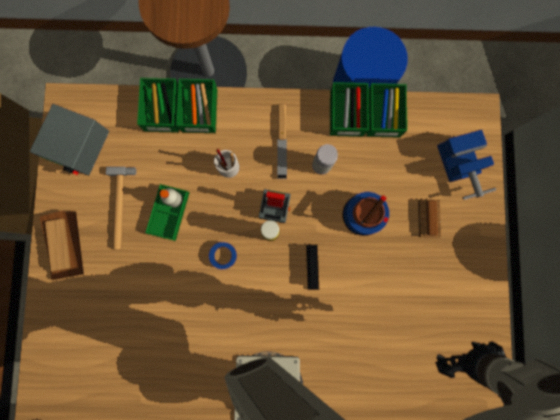

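The scene view shows the can at about (276,195), lever (291,208), heater (197,268), tray (370,185). In the top view the can cap is at (270,230), switch (275,205), heater (367,213), tray (168,213) with glue at its far end, tape (222,256) and stapler (313,267). Next I measure these.

```bash
python3 - <<'E'
from h import *
def ld(n):
    d=np.load(n+'0.npz'); return [d['arr_%d'%i] for i in range(4)]
T=ld('top');S=ld('scene')
def blobs(C,lo,hi,box,mn=8):
    h=cv2.cvtColor(C[0],cv2.COLOR_RGB2HSV); m=cv2.inRange(h,np.array(lo),np.array(hi)); k=np.zeros_like(m); x0,y0,x1,y1=box; k[y0:y1,x0:x1]=m[y0:y1,x0:x1]
    n,l,s,c=cv2.connectedComponentsWithStats(k)
    out=[]
    for i in range(1,n):
        if s[i][4]>=mn:
            ys,xs=np.where(l==i); r=cv2.minAreaRect(np.c_[xs,ys].astype(np.float32)); out.append((s[i].tolist(),c[i].round(1).tolist(),[np.round(q,1).tolist() for q in r]))
    return out
def show(t,C,bl,zs):
    for b in bl: print(t,b,[ray(C,*b[1],z)[:2].round(4).tolist() for z in zs])
show('tray',T,blobs(T,(50,100,30),(80,255,255),(135,170,200,250),60),[.0,.035])
show('heaterblue',T,blobs(T,(105,120,30),(125,255,255),(335,185,400,245),40),[.07,.035])
show('red',T,blobs(T,(0,200,90),(4,255,255),(340,185,400,245),2),[.07,.146])
show('lever',T,blobs(T,(0,200,90),(5,255,255),(255,180,300,225),5),[.17])
show('cap',T,blobs(T,(15,0,150),(40,90,255),(255,215,290,245),20),[.188])
show('Scap',S,blobs(S,(15,0,150),(40,90,255),(260,160,290,190),20),[.188])
show('Slever',S,blobs(S,(0,180,90),(5,255,255),(275,180,310,235),20),[.17])
show('Sred',S,blobs(S,(0,200,90),(5,255,255),(165,210,230,280),3),[.146,.07])
show('stape',T,blobs(T,(0,0,0),(180,255,50),(290,240,330,295),40),[.048])
def crop(C,x0,y0,x1,y1,f): return cv2.cvtColor(cv2.resize(C[0][y0:y1,x0:x1],None,fx=f,fy=f,interpolation=cv2.INTER_CUBIC),cv2.COLOR_RGB2BGR)
a=crop(T,140,170,400,270,3); b=crop(S,160,150,420,310,2)
im=np.zeros((300+320,780,3),np.uint8)[:600]; im[:300]=a[:,:780]; im[300:600,:520]=b[:300]; cv2.imwrite('pics/crop.png',im)
E
```

```text
tray ([146, 189, 43, 51, 1124], [165.8, 217.8], [[166.6, 212.3], [30.6, 50.8], 16.2]) [[0.5117, 0.3338], [0.5086, 0.3243]]
heaterblue ([344, 193, 41, 41, 540], [358.8, 215.6], [[362.7, 213.8], [40.6, 37.6], 77.5]) [[0.5244, -0.2644], [0.528, -0.2718]]
red ([381, 196, 5, 5, 16], [382.8, 198.1], [[382.5, 198.0], [3.5, 3.5], 45.0]) [[0.5793, -0.3376], [0.5679, -0.317]]
red ([385, 219, 2, 2, 3], [385.7, 219.3], [[385.8, 219.3], [1.4, 0.7], 45.0]) [[0.5149, -0.3457], [0.5076, -0.3245]]
lever ([267, 192, 17, 12, 106], [275.4, 196.0], [[274.8, 197.2], [16.9, 9.0], 11.3]) [[0.5636, -0.0118]]
cap ([262, 221, 17, 18, 244], [269.9, 229.1], [[270.0, 229.5], [17.0, 16.0], 90.0]) [[0.4703, 0.0012]]
Scap ([266, 164, 19, 24, 306], [273.8, 174.1], [[275.0, 175.5], [23.0, 18.0], 90.0]) [[0.4899, -0.0194]]
Slever ([288, 191, 13, 6, 23], [293.7, 193.4], [[294.1, 193.3], [2.5, 12.6], 71.6]) [[0.5695, -0.0117]]
stape ([306, 245, 12, 44, 457], [311.7, 266.5], [[311.7, 266.5], [43.4, 10.5], 87.7]) [[0.3692, -0.1259]]
```

View pics/crop.png

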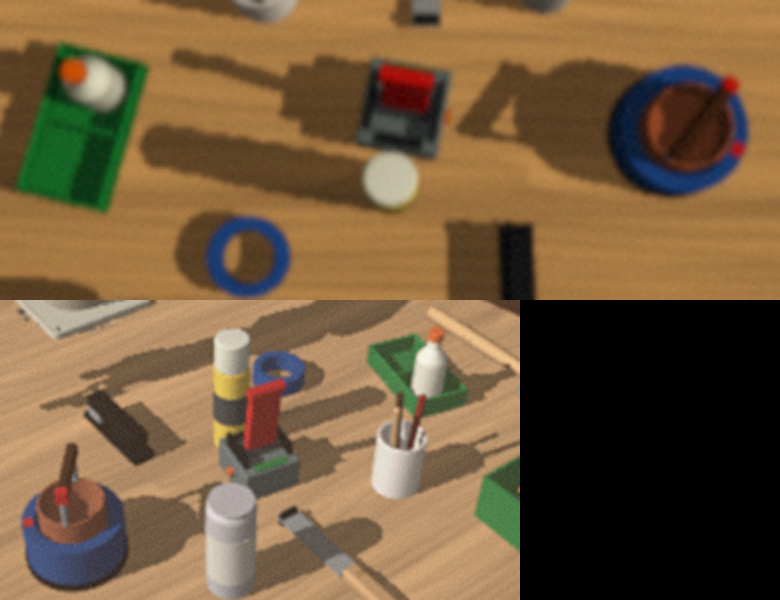

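Crop (3x of top from (140,170)): tray rim corners are about (62,45),(148,65),(105,210),(18,190). Switch box corners are about (372,60),(452,72),(436,158),(358,145). Bail bar runs from red (731,85) to dark (672,155), with the red home mark at (738,150).

```bash
python3 - <<'E'
from h import *
def ld(n):
    d=np.load(n+'0.npz'); return [d['arr_%d'%i] for i in range(4)]
T=ld('top');S=ld('scene')
f=lambda u,v:(140+u/3-.33,170+v/3-.33)
g=lambda u,v:(160+u/2-.25,150+(v-300)/2-.25)
def tri(a,b):
    P=[C[1]@np.c_[C[2],C[3]] for C in (T,S)]
    X=cv2.triangulatePoints(P[0],P[1],np.array(a,float).reshape(2,1),np.array(b,float).reshape(2,1)).ravel(); return X[:3]/X[3]
ang=lambda d:np.degrees(np.arctan2(d[1],d[0])).round(1)
tc=[ray(T,*f(*p),.035) for p in((62,45),(148,65),(105,210),(18,190))]
c=np.mean(tc,0); ax=tc[2]+tc[3]-tc[0]-tc[1]; L=np.linalg.norm(ax)/2; ax/=2*L
print('tray',c,'len',L,'w',np.linalg.norm(tc[0]-tc[1]),ang(ax),'bay',c+.04*ax)
sc=[ray(T,*f(*p),.05) for p in((372,60),(452,72),(436,158),(358,145))]
c=np.mean(sc,0);ax=sc[0]+sc[1]-sc[2]-sc[3]; print('switch',c,np.linalg.norm(ax)/2,np.linalg.norm(sc[0]-sc[1]),ang(ax),ang(sc[0]-sc[1]))
r=tri((382.8,198.1),g(62,496));d=tri(f(672,155),g(70,447)); print('bail red',r,'dark',d,np.linalg.norm(r-d),(r+d)/2,ang(r-d))
h=cv2.cvtColor(T[0],cv2.COLOR_RGB2HSV)
m=cv2.inRange(h,np.array((105,120,25)),np.array((130,255,255)));m[:185]=0;m[245:]=0;m[:,:335]=0;m[:,400:]=0
ys,xs=np.where(m);print('hext',xs.min(),xs.max(),ys.min(),ys.max())
print('heater y from right,left',ray(T,xs.max()+.5,213,.07)[1]+.065,ray(T,xs.min()-.5,213,0)[1]-.065,'x top,bot',ray(T,364,ys.min()-.5,.07)[0]-.065,ray(T,364,ys.max()+.5,.0)[0]+.065)
k=tri(f(738,150),g(28,522)); print('mark',k,ray(T,*f(738,150),.07))
print('lever top corners z.16',[ray(T,*f(*p),.165).round(4) for p in((385,66),(435,74))])
print('can',ray(T,*f(390,181),.188), tri(f(390,181),g(232,338)))
print('tape',ray(T,*f(248,257),.03))
E
```

```text
tray [0.52670604 0.32012862 0.035     ] len 0.15523040612839234 w 0.09184697826523937 166.3 bay [0.48783648 0.32957092 0.035     ]
switch [ 0.55100595 -0.00973688  0.05      ] 0.089359381425481 0.08301827834802537 -8.7 82.6
bail red [ 0.56816076 -0.31741714  0.1442244 ] dark [ 0.49868484 -0.26595694  0.14412207] 0.08645846732499138 [ 0.5334228  -0.29168704  0.14417323] -36.5
hext 344 387 193 233
heater y from right,left -0.28636949762244013 -0.2952666591699973 x top,bot 0.5302215905462864 0.5399383342322668
mark [ 0.51397432 -0.34533597  0.06979357] [ 0.51377909 -0.34558665  0.07      ]
lever top corners z.16 [array([0.5761, 0.0091, 0.165 ]), array([ 0.5696, -0.0375,  0.165 ])]
can [0.46789062 0.0017319  0.188     ] [0.46841071 0.0021779  0.18408717]
tape [0.3972767  0.14689904 0.03      ]
```

jog_arm --motion '[{"x": 50,"y": -39,"z": -30,"spin": 10},{"x": 100,"y": -78,"z": -30,"spin": 20},{"x": 150,"y": -116,"z": -30,"spin": 28},{"x": 200,"y": -155,"z": -30,"spin": 28},{"x": 250,"y": -194,"z": -30,"spin": 28},{"x": 300,"y": -233,"z": -30,"spin": 28},{"x": 350,"y": -271,"z": -30,"spin": 28},{"x": 390,"y": -302,"z": -30,"spin": 28}]'

```text
validation failed for argument at $.mo...
```

```bash
cat >> h.py <<'E'
def to(x,y,z,yaw=None):
    """shift in tool axes (mm) and spin (deg) to a world TCP target, tool down"""
    from scipy.spatial.transform import Rotation as Ro
    o=readout.get_obs(); R=Ro.from_quat(o['tool_rot']).as_matrix(); p=o['eef_pos']
    yw=np.degrees(np.arctan2(R[1,0],R[0,0]))
    print('t',round(o['clock'],2),'p',p.round(4),'yaw',yw.round(1),'tilt',R[:,2].round(3),'q',o['joint_pos'].round(2),'F',o['ft_force'].round(1),'w',round(o['grip_width'],4),round(o['grasp_force'],1))
    print('shift mm',(R.T@(np.array([x,y,z])-p)*1e3).round(1),'spin',None if yaw is None else round((yw-yaw+180)%360-180,1))
E
python3 -c "
from h import *
to(.468,.002,.26,-8)"
```

```text
t 0.1 p [ 0.1716 -0.469   0.2305] yaw 20.1 tilt [-0.001  0.002 -1.   ] q [-1.22  0.24  0.    1.34 -0.    1.57] F [ 0.2 -0.5 -0.3] w 0.0852 0.0
shift mm [ 440.2 -340.5  -28.9] spin 28.1
```

jog_arm --motion '[{"x": 50,"y": -39,"z": -30,"spin": 10,"fingers": -1},{"x": 100,"y": -78,"z": -30,"spin": 20,"fingers": -1},{"x": 150,"y": -116,"z": -30,"spin": 28,"fingers": -1},{"x": 200,"y": -155,"z": -30,"spin": 28,"fingers": -1},{"x": 250,"y": -194,"z": -30,"spin": 28,"fingers": -1},{"x": 300,"y": -233,"z": -30,"spin": 28,"fingers": -1},{"x": 350,"y": -271,"z": -30,"spin": 28,"fingers": -1},{"x": 390,"y": -302,"z": -30,"spin": 28,"fingers": -1}]'

```text
clock: 1.1
eef_pos: [0.4313, -0.0569, 0.2612]
tool_rot: [0.998, -0.066, 0.0, -0.001]
ft_force: [0.6, -2.1, 1.6]
grip_width: 0.0856
grasp_force: 0.0
```

```bash
python3 -c "
from h import *
to(.468,.002,.26,-8)"
```

```text
t 1.1 p [ 0.4313 -0.0569  0.2612] yaw -7.6 tilt [ 0.     0.001 -1.   ] q [-0.13  0.1  -0.09  1.38  0.    3.14] F [ 0.6 -2.1  1.6] w 0.0856 0.0
shift mm [ 28.6 -63.2   1.2] spin 0.4
```

jog_arm --motion '[{"x": 15,"y": -32,"z": 0,"spin": -7,"fingers": -1},{"x": 28.5,"y": -63,"z": 0,"spin": -13,"fingers": -1},{"x": 28.5,"y": -63,"z": 0,"spin": -13,"fingers": -1},{"x": 28.5,"y": -63,"z": 0,"spin": -13,"fingers": -1},{"x": 28.5,"y": -63,"z": 45,"spin": -13,"fingers": -1}]'

```text
clock: 1.72
eef_pos: [0.47, -0.0012, 0.219]
tool_rot: [0.999, 0.045, 0.004, -0.0]
ft_force: [1.1, 0.3, -1.0]
grip_width: 0.0854
grasp_force: 0.0
```

```bash
python3 - <<'E'
from h import *
to(.468,.002,.137,5)
T=cam('top');S=cam('scene')
im=np.zeros((600,800,3),np.uint8)
im[:,:400]=cv2.resize(T[0][180:280,237:304][:, :],(400,600),interpolation=cv2.INTER_CUBIC)
im[:,400:]=cv2.resize(S[0][120:270,230:330],(400,600),interpolation=cv2.INTER_CUBIC)
cv2.imwrite('pics/c1.png',im[:,:,::-1])
E
```

```text
t 1.73 p [ 0.47   -0.0012  0.219 ] yaw 5.1 tilt [ 0.009  0.001 -1.   ] q [-0.    0.18 -0.1   1.28  0.    3.05] F [ 1.1  0.3 -1. ] w 0.0854 0.0
shift mm [-2.4 -3.3 82. ] spin 0.1
```

View pics/c1.png

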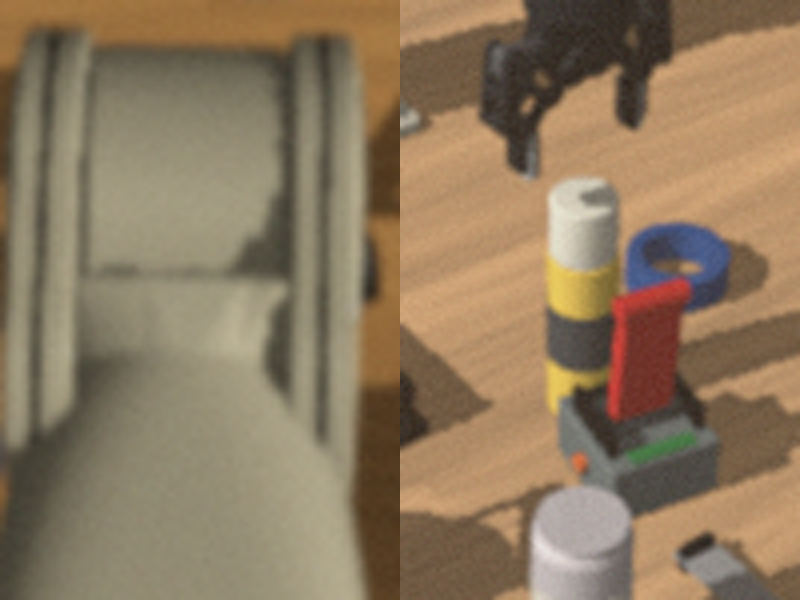

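Tips straddle the cap: crop tips are at (530,175) and (630,120), cap at (585,190). I'll descend and grip.

jog_arm --motion '[{"x": -2,"y": -3,"z": 25,"spin": 0,"fingers": -1},{"x": -2,"y": -3,"z": 55,"spin": 0,"fingers": -1},{"x": -2,"y": -3,"z": 79,"spin": 0,"fingers": -1},{"x": -2,"y": -3,"z": 79,"spin": 0,"fingers": -1},{"x": -2,"y": -3,"z": 79,"spin": 0,"fingers": 0},{"x": -2,"y": -3,"z": 79,"spin": 0,"fingers": 1},{"x": -2,"y": -3,"z": 79,"spin": 0,"fingers": 1},{"x": -2,"y": -3,"z": 79,"spin": 0,"fingers": 1}]'

```text
clock: 2.82
eef_pos: [0.4666, 0.0021, 0.1392]
tool_rot: [0.999, 0.045, 0.002, 0.0]
ft_force: [-0.8, -1.2, 6.4]
grip_width: 0.0481
grasp_force: 61.2
```

jog_arm --motion '[{"x": 0,"y": 0,"z": 0,"spin": 0,"fingers": 1},{"x": 0,"y": 0,"z": 0,"spin": 0,"fingers": 1},{"x": 0,"y": 0,"z": 0,"spin": 0,"fingers": 1}]'

```text
clock: 3.2
eef_pos: [0.4666, 0.0021, 0.1393]
tool_rot: [0.999, 0.045, 0.002, 0.0]
ft_force: [-0.5, -2.2, 6.8]
grip_width: 0.048
grasp_force: 61.2
```

```bash
python3 -c "
from h import *
to(.488,.330,.24,5)"
```

```text
t 3.2 p [0.4666 0.0021 0.1393] yaw 5.2 tilt [ 0.004  0.    -1.   ] q [ 0.    0.24 -0.25  1.08  0.    3.06] F [-0.5 -2.2  6.8] w 0.048 61.2
shift mm [  51.4 -324.5 -100.6] spin 0.2
```

jog_arm --motion '[{"x": 0,"y": 0,"z": -25,"spin": 0,"fingers": 1},{"x": 0,"y": 0,"z": -55,"spin": -3,"fingers": 1},{"x": 0,"y": -10,"z": -75,"spin": -8,"fingers": 1},{"x": 5,"y": -35,"z": -75,"spin": -14,"fingers": 1},{"x": 12,"y": -70,"z": -75,"spin": -20,"fingers": 1},{"x": 18,"y": -110,"z": -75,"spin": -26,"fingers": 1},{"x": 25,"y": -150,"z": -75,"spin": -32,"fingers": 1},{"x": 30,"y": -190,"z": -75,"spin": -38,"fingers": 1}]'

```text
clock: 4.2
eef_pos: [0.4773, 0.1957, 0.2122]
tool_rot: [0.929, 0.37, -0.0, -0.001]
ft_force: [0.5, 0.5, -3.5]
grip_width: 0.0479
grasp_force: 62.8
```

```bash
python3 -c "
from h import *
to(.488,.330,.22,43)"
```

```text
t 4.2 p [0.4773 0.1957 0.2122] yaw 43.4 tilt [-0.001  0.001 -1.   ] q [0.39 0.28 0.01 1.3  0.   2.77] F [ 0.5  0.5 -3.5] w 0.0479 62.8
shift mm [100.1 -90.2  -7.7] spin 0.4
```

jog_arm --motion '[{"x": 25,"y": -22,"z": 0,"spin": 0,"fingers": 1},{"x": 50,"y": -45,"z": 0,"spin": 0,"fingers": 1},{"x": 75,"y": -68,"z": 0,"spin": 0,"fingers": 1},{"x": 92,"y": -83,"z": 0,"spin": 0,"fingers": 1},{"x": 99,"y": -90,"z": 0,"spin": 0,"fingers": 1},{"x": 99,"y": -90,"z": 0,"spin": 0,"fingers": 1},{"x": 99,"y": -90,"z": 0,"spin": 0,"fingers": 1}]'

```text
clock: 5.08
eef_pos: [0.4882, 0.3269, 0.2127]
tool_rot: [0.93, 0.368, -0.0, -0.0]
ft_force: [0.4, 0.2, -5.4]
grip_width: 0.0484
grasp_force: 62.7
```

```bash
python3 - <<'E'
from h import *
to(.488,.330,.145,43)
S=cam('scene');T=cam('top')
im=np.zeros((600,800,3),np.uint8)
im[:,:400]=cv2.resize(T[0][165:255,130:190],(400,600),interpolation=cv2.INTER_CUBIC)
im[:,400:]=cv2.resize(S[0][90:240,330:430],(400,600),interpolation=cv2.INTER_CUBIC)
print('bay pixel',proj(S,(.488,.33,.005)),proj(S,(.488,.33,.035)),'can bottom if centred',proj(S,(.488,.33,.075)))
ax=np.array([-.9716,.2368]);ay=np.array([-.2368,-.9716]);c=np.array([.5267,.3201])
for sx,sy in((80,45),(80,-45),(-80,45),(-80,-45),(0,45),(0,-45)):
    p=c+ax*sx/1e3+ay*sy/1e3; u=(proj(S,(*p,.035))-[330,90])*4; cv2.circle(im,(int(u[0])+400,int(u[1])),4,(255,0,255),-1)
cv2.imwrite('pics/c2.png',im[:,:,::-1])
E
```

```text
t 5.08 p [0.4882 0.3269 0.2127] yaw 43.2 tilt [-0.  0. -1.] q [0.59 0.42 0.22 1.36 0.   2.98] F [ 0.4  0.2 -5.4] w 0.0484 62.7
shift mm [ 2.  -2.4 67.7] spin 0.2
bay pixel [359.85970293 182.50077446] [360.9826518  175.13708116] can bottom if centred [362.52388802 165.03048488]
```

View pics/c2.png

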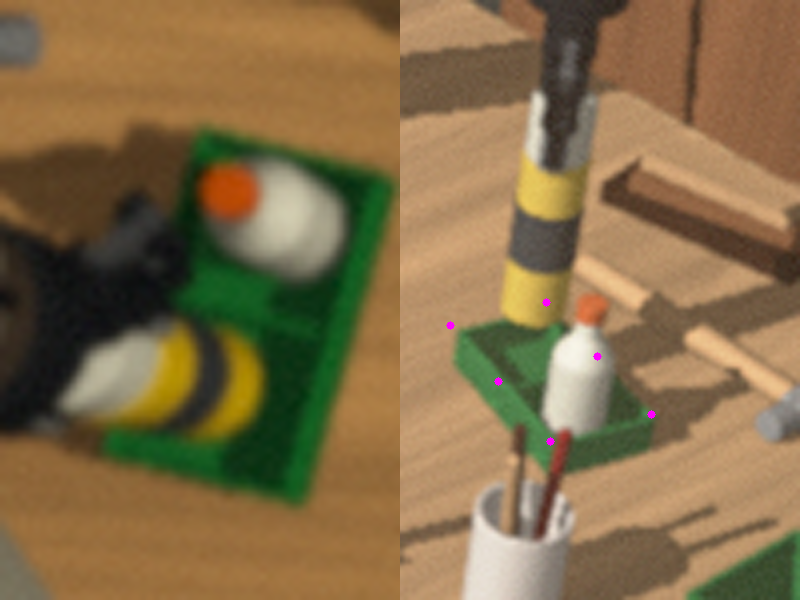

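```bash
python3 - <<'E'
from h import *
T=cam('top');S=cam('scene')
m=cv2.inRange(cv2.cvtColor(T[0],cv2.COLOR_RGB2HSV),np.array((50,100,25)),np.array((80,255,255)));m[:180]=0;m[250:]=0;m[:,:130]=0;m[:,200:]=0
ys,xs=np.where(m);h=cv2.convexHull(np.c_[xs,ys].astype(np.float32))[:,0]
d=lambda a,b:h[np.argmax(h@[a,b])]
BR=d(.3,1);TR=d(1,-.25);TL=d(-.4,-1)
print(BR,TR,TL)
p=[ray(T,*BR,0),ray(T,*TR,0),ray(T,*TL,.035)]
print(p,np.linalg.norm(p[0]-p[1]),np.linalg.norm((p[1]-p[2])[:2]))
c=(p[0]+p[2])[:2]/2; ax=(p[0]-p[1])[:2];ax/=np.linalg.norm(ax);ay=np.array([-ax[1],ax[0]]); b=c+.04*ax
print('c',c,'bay',b,np.degrees(np.arctan2(ax[1],ax[0])))
for s in((80,45),(80,-45),(-80,45),(-80,-45)):
    q=c+ax*s[0]/1e3+ay*s[1]/1e3; print(s,'scene crop px',((proj(S,(*q,.035))-[330,90])*4+[400,0]).round())
to(*b,.145,43)
E
```

```text
[174. 239.] [188. 193.] [160. 185.]
[array([0.44527984, 0.30451025, 0.        ]), array([0.59266223, 0.26742578, 0.        ]), array([0.61057218, 0.34772104, 0.035     ])] 0.15197639773160973 0.08226843147956285
c [0.52792601 0.32611565] bay [0.48913515 0.33587623] 165.8763868734954
(80, 45) scene crop px [458. 323.]
(80, -45) scene crop px [554. 301.]
(-80, 45) scene crop px [556. 439.]
(-80, -45) scene crop px [657. 413.]
t 5.28 p [0.4885 0.3271 0.2131] yaw 43.2 tilt [ 0.     0.001 -1.   ] q [0.59 0.42 0.22 1.36 0.   2.98] F [ 0.3 -0.3 -4. ] w 0.0476 62.7
shift mm [ 6.4 -5.9 68.1] spin 0.2
```

```bash
python3 - <<'E'
from h import *
S=cam('scene')
m=cv2.inRange(cv2.cvtColor(S[0],cv2.COLOR_RGB2HSV),np.array((50,90,25)),np.array((80,255,255)));m[:150]=0;m[215:]=0;m[:,:335]=0;m[:,400:]=0
ys,xs=np.where(m);h=cv2.convexHull(np.c_[xs,ys].astype(np.float32))[:,0]
print(h.tolist())
c=np.array([.5279,.3261]);a=np.radians(165.9);ax=np.array([np.cos(a),np.sin(a)]);ay=np.array([-ax[1],ax[0]])
for z in(0,.035):
  for s in((80,45),(80,-45),(-80,-45),(-80,45)):
    print(z,s,proj(S,(*(c+ax*s[0]/1e3+ay*s[1]/1e3),z)).round(1))
E
```

```text
[[392.0, 195.0], [390.0, 201.0], [388.0, 202.0], [377.0, 205.0], [373.0, 206.0], [366.0, 206.0], [362.0, 202.0], [356.0, 195.0], [345.0, 182.0], [344.0, 180.0], [344.0, 178.0], [345.0, 173.0], [352.0, 171.0], [369.0, 171.0], [392.0, 193.0]]
0 (80, 45) [343.4 179.3]
0 (80, -45) [367.1 173.6]
0 (-80, -45) [392.5 201.9]
0 (-80, 45) [367.5 208.6]
0.035 (80, 45) [344.5 170.8]
0.035 (80, -45) [368.5 165.1]
0.035 (-80, -45) [394.4 193.2]
0.035 (-80, 45) [369.  199.8]
```

jog_arm --motion '[{"x": 6,"y": -5.5,"z": 0,"spin": 0,"fingers": 1},{"x": 6,"y": -5.5,"z": 0,"spin": 0,"fingers": 1},{"x": 6,"y": -5.5,"z": 15,"spin": 0,"fingers": 1},{"x": 6,"y": -5.5,"z": 30,"spin": 0,"fingers": 1},{"x": 6,"y": -5.5,"z": 45,"spin": 0,"fingers": 1},{"x": 6,"y": -5.5,"z": 57,"spin": 0,"fingers": 1},{"x": 6,"y": -5.5,"z": 63,"spin": 0,"fingers": 1},{"x": 6,"y": -5.5,"z": 66,"spin": 0,"fingers": 1}]'

```text
clock: 6.32
eef_pos: [0.489, 0.336, 0.1465]
tool_rot: [0.93, 0.368, 0.0, -0.001]
ft_force: [-0.3, -0.2, -3.9]
grip_width: 0.0477
grasp_force: 62.7
```

jog_arm --motion '[{"x": 0,"y": 0,"z": 1,"spin": 0,"fingers": 1},{"x": 0,"y": 0,"z": 2,"spin": 0,"fingers": 1},{"x": 0,"y": 0,"z": 2,"spin": 0,"fingers": 1}]'

```text
clock: 6.7
eef_pos: [0.4891, 0.3362, 0.1452]
tool_rot: [0.93, 0.368, 0.001, -0.001]
ft_force: [0.0, 0.2, -4.0]
grip_width: 0.048
grasp_force: 62.7
```

```bash
python3 - <<'E'
from h import *
to(.489,.336,.145,43)
S=cam('scene');T=cam('top')
im=np.zeros((600,800,3),np.uint8)
im[:,:400]=cv2.resize(T[0][165:255,130:190],(400,600),interpolation=cv2.INTER_CUBIC)
im[:,400:]=cv2.resize(S[0][90:240,330:430],(400,600),interpolation=cv2.INTER_CUBIC)
cv2.imwrite('pics/c3.png',im[:,:,::-1])
E
```

```text
t 6.7 p [0.4891 0.3362 0.1452] yaw 43.2 tilt [ 0.001  0.002 -1.   ] q [0.6  0.47 0.11 1.21 0.   2.99] F [ 0.   0.2 -4. ] w 0.048 62.7
shift mm [-0.2  0.1  0.2] spin 0.2
```

View pics/c3.png

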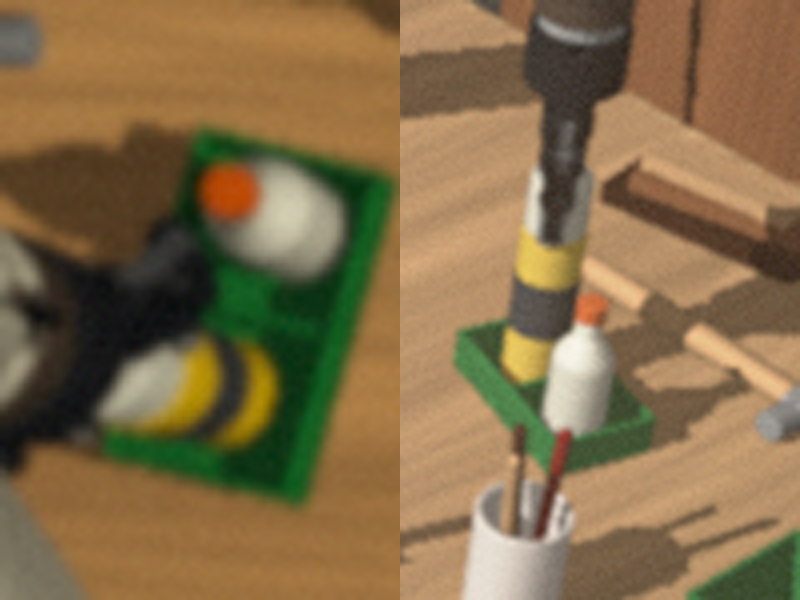

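The can is inside the free bay (base at about (527,370) in the scene crop) but not yet loaded on the floor. I'll lower it until contact.

jog_arm --motion '[{"x": 0,"y": 0,"z": 1,"spin": 0,"fingers": 1},{"x": 0,"y": 0,"z": 2,"spin": 0,"fingers": 1},{"x": 0,"y": 0,"z": 2,"spin": 0,"fingers": 1}]'

```text
clock: 7.18
eef_pos: [0.4895, 0.3364, 0.1443]
tool_rot: [0.93, 0.368, 0.001, -0.001]
ft_force: [-1.0, -1.0, 6.1]
grip_width: 0.0478
grasp_force: 63.4
```

jog_arm --motion '[{"x": 0,"y": 0,"z": 0,"spin": 0,"fingers": 0.3},{"x": 0,"y": 0,"z": 0,"spin": 0,"fingers": -0.3},{"x": 0,"y": 0,"z": 0,"spin": 0,"fingers": -1},{"x": 0,"y": 0,"z": 0,"spin": 0,"fingers": -1},{"x": 0,"y": 0,"z": 0,"spin": 0,"fingers": -1},{"x": 0,"y": 0,"z": -30,"spin": 0,"fingers": -1},{"x": 0,"y": 0,"z": -80,"spin": 0,"fingers": -1},{"x": 0,"y": 0,"z": -110,"spin": 0,"fingers": -1}]'

```text
clock: 8.18
eef_pos: [0.4896, 0.3364, 0.2555]
tool_rot: [0.93, 0.368, 0.002, -0.001]
ft_force: [0.5, -0.8, 0.1]
grip_width: 0.0855
grasp_force: 0.0
```

```bash
python3 -c "
from h import *
to(.534,-.291,.255,139)"
```

```text
t 8.18 p [0.4896 0.3364 0.2555] yaw 43.2 tilt [ 0.003  0.003 -1.   ] q [0.6  0.42 0.32 1.47 0.   2.99] F [ 0.5 -0.8  0.1] w 0.0855 0.0
shift mm [-397.2  487.6   -1.4] spin -95.8
```

jog_arm --motion '[{"x": -35,"y": 43,"z": 0,"spin": -9,"fingers": -1},{"x": -70,"y": 86,"z": 0,"spin": -18,"fingers": -1},{"x": -105,"y": 129,"z": 0,"spin": -28,"fingers": -1},{"x": -140,"y": 172,"z": 0,"spin": -38,"fingers": -1},{"x": -175,"y": 215,"z": 0,"spin": -48,"fingers": -1},{"x": -210,"y": 258,"z": 0,"spin": -58,"fingers": -1},{"x": -245,"y": 301,"z": 0,"spin": -68,"fingers": -1},{"x": -280,"y": 344,"z": 0,"spin": -78,"fingers": -1}]'

```text
clock: 9.18
eef_pos: [0.5204, -0.1031, 0.2524]
tool_rot: [0.496, 0.868, 0.001, 0.0]
ft_force: [0.4, 0.8, 0.8]
grip_width: 0.0854
grasp_force: 0.0
```

```bash
python3 -c "
from h import *
to(.534,-.291,.255,143)"
```

```text
t 9.18 p [ 0.5204 -0.1031  0.2524] yaw 120.5 tilt [ 0.001  0.001 -1.   ] q [-0.2   0.29  0.13  1.41  0.    0.84] F [0.4 0.8 0.8] w 0.0854 0.0
shift mm [-168.8  -83.7   -2.8] spin -22.5
```

jog_arm --motion '[{"x": -40,"y": -20,"z": 0,"spin": -8,"fingers": -1},{"x": -85,"y": -42,"z": 0,"spin": -16,"fingers": -1},{"x": -125,"y": -62,"z": 0,"spin": -22,"fingers": -1},{"x": -155,"y": -77,"z": 0,"spin": -22,"fingers": -1},{"x": -168,"y": -83,"z": 0,"spin": -22,"fingers": -1},{"x": -168,"y": -83,"z": 0,"spin": -22,"fingers": -1},{"x": -168,"y": -83,"z": 0,"spin": -22,"fingers": -1}]'

```text
clock: 10.05
eef_pos: [0.5332, -0.287, 0.2521]
tool_rot: [0.323, 0.946, 0.001, -0.0]
ft_force: [0.4, -0.1, -0.4]
grip_width: 0.0855
grasp_force: 0.0
```

```bash
python3 - <<'E'
from h import *
to(.534,-.291,.126,143)
S=cam('scene');T=cam('top')
im=np.zeros((600,800,3),np.uint8)
im[:,:400]=cv2.resize(T[0][175:250,330:380],(400,600),interpolation=cv2.INTER_CUBIC)
im[:,400:]=cv2.resize(S[0][160:310,150:250],(400,600),interpolation=cv2.INTER_CUBIC)
cv2.imwrite('pics/c4.png',im[:,:,::-1])
E
```

```text
t 10.05 p [ 0.5332 -0.287   0.2521] yaw 142.3 tilt [-0.     0.002 -1.   ] q [-0.49  0.45  0.36  1.48  0.    0.16] F [ 0.4 -0.1 -0.4] w 0.0855 0.0
shift mm [ -3.2  -2.9 126.1] spin -0.7
```

View pics/c4.png

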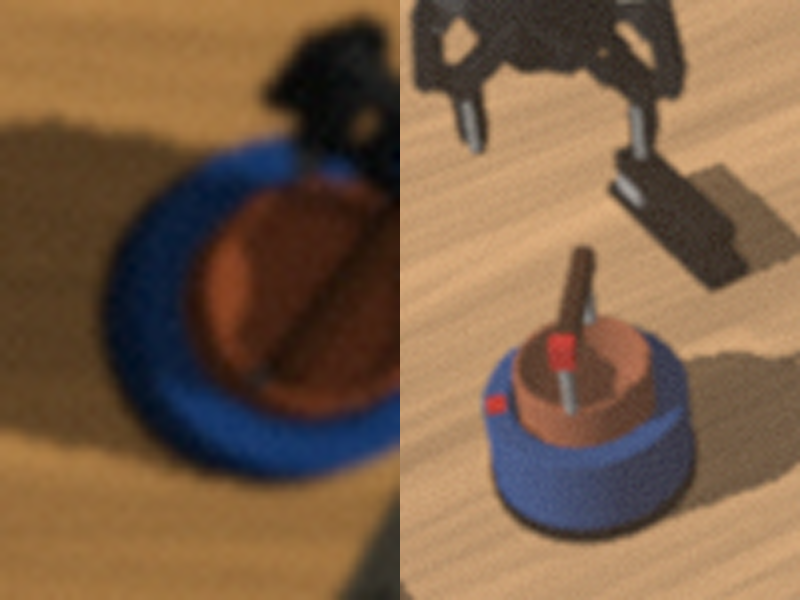

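Fingers straddle the bail (tips at (475,150) and (640,155), bar (580,250)–(562,350) in the scene crop). I'll descend and close.

jog_arm --motion '[{"x": -3,"y": -3,"z": 35,"spin": 0,"fingers": -1},{"x": -3,"y": -3,"z": 70,"spin": 0,"fingers": -1},{"x": -3,"y": -3,"z": 105,"spin": 0,"fingers": -1},{"x": -3,"y": -3,"z": 126,"spin": 0,"fingers": -1},{"x": -3,"y": -3,"z": 126,"spin": 0,"fingers": 0},{"x": -3,"y": -3,"z": 126,"spin": 0,"fingers": 1},{"x": -3,"y": -3,"z": 126,"spin": 0,"fingers": 1},{"x": -3,"y": -3,"z": 126,"spin": 0,"fingers": 1}]'

```text
clock: 11.15
eef_pos: [0.5343, -0.2928, 0.1273]
tool_rot: [0.324, 0.946, 0.0, 0.001]
ft_force: [-2.4, -3.5, 7.1]
grip_width: 0.0132
grasp_force: 61.7
```

jog_arm --motion '[{"x": 0,"y": 0,"z": 0,"spin": 0,"fingers": 1},{"x": 0,"y": 0,"z": 0,"spin": 0,"fingers": 1},{"x": 0,"y": 0,"z": 0,"spin": 0,"fingers": 1}]'

```text
clock: 11.52
eef_pos: [0.5342, -0.293, 0.1273]
tool_rot: [0.324, 0.946, 0.0, 0.001]
ft_force: [-1.1, -0.9, 5.5]
grip_width: 0.0132
grasp_force: 60.6
```

```bash
python3 -c "
from h import *
to(.534,-.291,.126,142.3);print(readout.get_obs()['ft_torque'])"
```

```text
t 11.53 p [ 0.5342 -0.293   0.1273] yaw 142.2 tilt [ 0.002 -0.    -1.   ] q [-0.5   0.51  0.13  1.19  0.    0.16] F [-1.1 -0.9  5.5] w 0.0132 60.6
shift mm [1.4 1.4 1.3] spin -0.1
[-0.14550176  0.26733946  0.03415475]
```

jog_arm --motion '[{"x": 0,"y": 0,"z": 1.2,"spin": 6,"fingers": 1},{"x": 0,"y": 0,"z": 2.5,"spin": 12,"fingers": 1},{"x": 0,"y": 0,"z": 3.8,"spin": 18,"fingers": 1},{"x": 0,"y": 0,"z": 5,"spin": 24,"fingers": 1},{"x": 0,"y": 0,"z": 6.3,"spin": 30,"fingers": 1},{"x": 0,"y": 0,"z": 7.5,"spin": 36,"fingers": 1}]'

```text
clock: 12.28
eef_pos: [0.5343, -0.293, 0.1198]
tool_rot: [0.602, 0.799, 0.001, 0.001]
ft_force: [-0.9, 0.3, 5.5]
grip_width: 0.0128
grasp_force: 60.6
```

```bash
python3 -c "
from h import *
to(.534,-.291,.126,142.3);print(readout.get_obs()['ft_torque'])"
```

```text
t 12.28 p [ 0.5343 -0.293   0.1198] yaw 106.0 tilt [ 0.002 -0.    -1.   ] q [-0.5   0.52  0.12  1.17  0.    0.79] F [-0.9  0.3  5.5] w 0.0128 60.6
shift mm [ 2.   0.3 -6.2] spin -36.3
[-0.21711879  0.19679442  0.14930068]
```

jog_arm --motion '[{"x": 0,"y": 0,"z": 1.2,"spin": 6,"fingers": 1},{"x": 0,"y": 0,"z": 2.5,"spin": 12,"fingers": 1},{"x": 0,"y": 0,"z": 3.8,"spin": 18,"fingers": 1},{"x": 0,"y": 0,"z": 5,"spin": 24,"fingers": 1},{"x": 0,"y": 0,"z": 6.1,"spin": 29,"fingers": 1},{"x": 0,"y": 0,"z": 6.9,"spin": 33,"fingers": 1}]'

```text
clock: 13.02
eef_pos: [0.5344, -0.293, 0.1129]
tool_rot: [0.804, 0.595, 0.001, 0.001]
ft_force: [-1.0, -0.7, 5.7]
grip_width: 0.0126
grasp_force: 60.6
```

```bash
python3 -c "
from h import *
to(.534,-.291,.126,142.3);print(readout.get_obs()['ft_torque'])"
```

```text
t 13.03 p [ 0.5344 -0.293   0.1129] yaw 73.1 tilt [ 0.002 -0.    -1.   ] q [-0.5   0.52  0.11  1.16  0.    1.36] F [-1.  -0.7  5.7] w 0.0126 60.6
shift mm [  1.9  -0.9 -13.1] spin -69.2
[-0.19399721  0.18805627  0.15480392]
```

jog_arm --motion '[{"x": 0,"y": 0,"z": 0.5,"spin": 2.5,"fingers": 1},{"x": 0,"y": 0,"z": 1,"spin": 5,"fingers": 1},{"x": 0,"y": 0,"z": 1,"spin": 5,"fingers": 1}]'

```text
clock: 13.4
eef_pos: [0.5343, -0.293, 0.1118]
tool_rot: [0.828, 0.56, 0.001, 0.001]
ft_force: [-1.0, -0.8, 5.4]
grip_width: 0.013
grasp_force: 60.5
```

```bash
python3 -c "
from h import *
to(.534,-.291,.126,142.3);print(readout.get_obs()['ft_torque'])"
```

```text
t 13.4 p [ 0.5343 -0.293   0.1118] yaw 68.2 tilt [ 0.002 -0.    -1.   ] q [-0.5   0.53  0.11  1.15  0.    1.45] F [-1.  -0.8  5.4] w 0.013 60.5
shift mm [  1.8  -1.  -14.2] spin -74.1
[-0.19477719  0.15463826  0.04031555]
```

jog_arm --motion '[{"x": 0,"y": 0,"z": 0.4,"spin": 2,"fingers": 1},{"x": 0,"y": 0,"z": 0.8,"spin": 4,"fingers": 1},{"x": 0,"y": 0,"z": 0.8,"spin": 4,"fingers": 1}]'

```text
clock: 13.78
eef_pos: [0.5346, -0.293, 0.1118]
tool_rot: [0.846, 0.533, 0.001, 0.001]
ft_force: [-1.4, -0.2, 7.6]
grip_width: 0.0132
grasp_force: 69.0
```

```bash
python3 -c "
from h import *
to(.534,-.291,.126,142.3);print(readout.get_obs()['ft_torque'])"
```

```text
t 13.78 p [ 0.5346 -0.293   0.1118] yaw 64.4 tilt [ 0.003 -0.001 -1.   ] q [-0.5   0.52  0.11  1.15  0.    1.52] F [-1.4 -0.2  7.6] w 0.0132 69.0
shift mm [  1.6  -1.3 -14.2] spin -77.9
[-0.15707363  0.45469366  1.24740465]
```

jog_arm --motion '[{"x": 0,"y": 0,"z": 0.3,"spin": 2,"fingers": 1},{"x": 0,"y": 0,"z": 0.5,"spin": 4,"fingers": 1},{"x": 0,"y": 0,"z": 0.5,"spin": 4,"fingers": 1}]'

```text
clock: 14.15
eef_pos: [0.5347, -0.2929, 0.1117]
tool_rot: [0.864, 0.504, 0.001, 0.001]
ft_force: [-1.9, -1.0, 9.7]
grip_width: 0.013
grasp_force: 91.6
```

```bash
python3 - <<'E'
from h import *
to(.534,-.291,.126,142.3);print(readout.get_obs()['ft_torque'])
E
```

```text
t 14.15 p [ 0.5347 -0.2929  0.1117] yaw 60.5 tilt [ 0.003 -0.001 -1.   ] q [-0.5   0.52  0.11  1.15  0.    1.58] F [-1.9 -1.   9.7] w 0.013 91.6
shift mm [  1.4  -1.5 -14.3] spin -81.8
[-0.20218961  0.5504575   2.17758992]
```

Hard stop reached: the torque rose to 2.2 N m and the height stopped changing. I'll ease the wind-up, release and lift.

jog_arm --motion '[{"x": 0,"y": 0,"z": -0.5,"spin": -3,"fingers": 1},{"x": 0,"y": 0,"z": -0.5,"spin": -5.5,"fingers": 0.5},{"x": 0,"y": 0,"z": -0.5,"spin": -5.5,"fingers": -1},{"x": 0,"y": 0,"z": -0.5,"spin": -5.5,"fingers": -1},{"x": 0,"y": 0,"z": -0.5,"spin": -5.5,"fingers": -1},{"x": 0,"y": 0,"z": -0.5,"spin": -5.5,"fingers": -1},{"x": 0,"y": 0,"z": -50,"spin": -5.5,"fingers": -1},{"x": 0,"y": 0,"z": -110,"spin": -5.5,"fingers": -1}]'

```text
clock: 15.15
eef_pos: [0.5326, -0.2919, 0.2188]
tool_rot: [0.84, 0.542, -0.001, -0.002]
ft_force: [2.1, -0.5, -0.9]
grip_width: 0.0856
grasp_force: 0.0
```

jog_arm --motion '[{"x": 0,"y": 0,"z": -60,"spin": 0,"fingers": 0},{"x": 0,"y": 0,"z": -60,"spin": 0,"fingers": 1},{"x": 0,"y": 0,"z": -60,"spin": 0,"fingers": 1},{"x": 0,"y": 0,"z": -60,"spin": 0,"fingers": 1}]'

```text
clock: 15.65
eef_pos: [0.5328, -0.2921, 0.2771]
tool_rot: [0.84, 0.542, -0.001, -0.002]
ft_force: [0.4, 0.1, -1.0]
grip_width: 0.012
grasp_force: 0.0
```

```bash
python3 - <<'E'
from h import *
to(.551,-.010,.26,82)
S=cam('scene');T=cam('top')
im=np.zeros((600,800,3),np.uint8)
im[:300]=cv2.resize(T[0][170:275,130:410],(800,300),interpolation=cv2.INTER_CUBIC)
im[300:]=cv2.resize(S[0][160:280,165:325],(800,600),interpolation=cv2.INTER_CUBIC)[150-150:300] if 0 else cv2.resize(S[0][165:270,155:435],(800,300),interpolation=cv2.INTER_CUBIC)
cv2.imwrite('pics/c5.png',im[:,:,::-1])
E
```

```text
t 15.65 p [ 0.5328 -0.2921  0.2771] yaw 65.7 tilt [-0.003  0.003 -1.   ] q [-0.5   0.46  0.43  1.55  0.    1.49] F [ 0.4  0.1 -1. ] w 0.012 0.0
shift mm [264.6 -99.5  18. ] spin -16.3
```

View pics/c5.png

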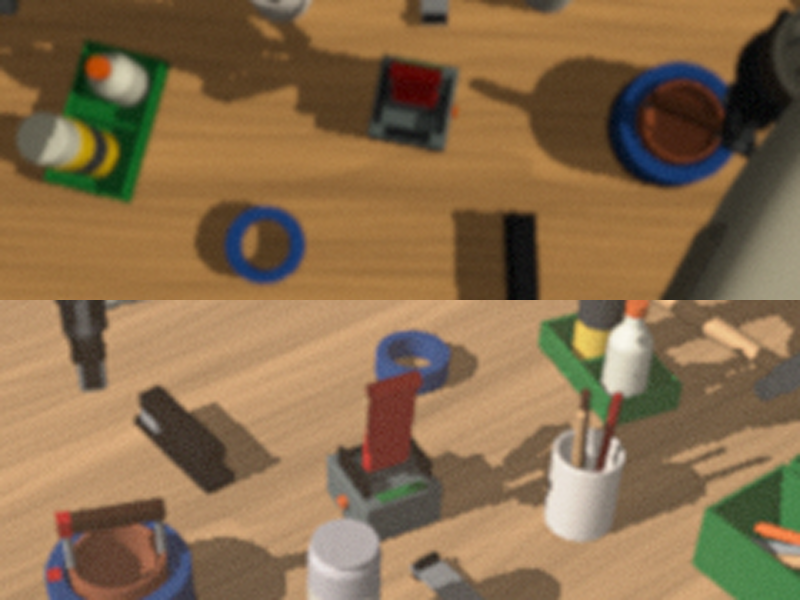

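Can stands upright in the bay, and the red end of the bail sits over the red mark (scene crop (65,520) over (53,574)). Now the lever.

jog_arm --motion '[{"x": 40,"y": -7,"z": 0,"spin": -10,"fingers": 1},{"x": 80,"y": -14,"z": 0,"spin": -20,"fingers": 1},{"x": 120,"y": -20,"z": 0,"spin": -30,"fingers": 1},{"x": 160,"y": -27,"z": 5,"spin": -40,"fingers": 1},{"x": 200,"y": -33,"z": 15,"spin": -50,"fingers": 1},{"x": 240,"y": -40,"z": 30,"spin": -60,"fingers": 1},{"x": 270,"y": -45,"z": 40,"spin": -70,"fingers": 1},{"x": 279,"y": -46.5,"z": 50,"spin": -80,"fingers": 1}]'

```text
clock: 16.75
eef_pos: [0.6059, -0.0169, 0.2279]
tool_rot: [0.291, 0.957, 0.0, -0.001]
ft_force: [-0.1, 0.2, 0.5]
grip_width: -0.0003
grasp_force: 0.0
```

```bash
python3 -c "
from h import *
to(.6054,-.0183,.22,171.3)"
```

```text
t 16.75 p [ 0.6059 -0.0169  0.2279] yaw 146.2 tilt [-0.002  0.002 -1.   ] q [-0.03  0.46  0.31  1.42  0.    0.56] F [-0.1  0.2  0.5] w -0.0003 0.0
shift mm [-0.4 -1.4  7.9] spin -25.1
```

jog_arm --motion '[{"x": 0,"y": -1,"z": 0,"spin": -10,"fingers": 1},{"x": 0,"y": -1,"z": 10,"spin": -20,"fingers": 1},{"x": 0,"y": -1,"z": 30,"spin": -25,"fingers": 1},{"x": 0,"y": -1,"z": 50,"spin": -25,"fingers": 1},{"x": 0,"y": -1,"z": 71,"spin": -25,"fingers": 1},{"x": 0,"y": -1,"z": 71,"spin": -25,"fingers": 1}]'

```text
clock: 17.5
eef_pos: [0.6035, -0.0198, 0.1557]
tool_rot: [0.081, 0.997, 0.001, -0.003]
ft_force: [0.8, -0.4, 0.3]
grip_width: 0.0002
grasp_force: 0.0
```

```bash
cat >> h.py <<'E'
def box():
    o=readout.get_obs(); d=o['eef_pos'][:2]-[.551,-.010]; bx=np.array([.9885,-.151]); by=np.array([.151,.9885])
    print('box frame',(d@bx*1e3).round(1),(d@by*1e3).round(1),(o['eef_pos'][2]*1e3).round(1),'F',o['ft_force'].round(1),'t',round(o['clock'],2))
E
python3 -c "
from h import *
to(.6054,-.0183,.157,171.3); box()"
```

```text
t 17.5 p [ 0.6035 -0.0198  0.1557] yaw 170.7 tilt [-0.006  0.002 -1.   ] q [-0.03  0.49  0.17  1.26  0.    0.13] F [ 0.8 -0.4  0.3] w 0.0002 0.0
shift mm [-1.6  1.8 -1.3] spin -0.6
box frame 53.4 -1.7 155.7 F [ 0.8 -0.4  0.3] t 17.5
```

jog_arm --motion '[{"x": 18,"y": 1,"z": -1,"spin": 0,"fingers": 1},{"x": 33,"y": 1,"z": -2,"spin": 0,"fingers": 1},{"x": 45,"y": 1,"z": -3,"spin": 0,"fingers": 1},{"x": 55,"y": 1,"z": -3,"spin": 0,"fingers": 1},{"x": 66,"y": 1,"z": 0,"spin": 0,"fingers": 1},{"x": 77,"y": 1,"z": 2,"spin": 0,"fingers": 1},{"x": 86,"y": 1,"z": 5,"spin": 0,"fingers": 1},{"x": 93,"y": 1,"z": 9,"spin": 0,"fingers": 1}]'

```text
clock: 18.5
eef_pos: [0.5133, -0.0037, 0.1496]
tool_rot: [0.081, 0.997, 0.001, -0.0]
ft_force: [0.9, -0.9, 1.2]
grip_width: 0.0001
grasp_force: 0.7
```

```bash
python3 -c "
from h import *
box()"
```

```text
box frame -38.2 0.6 149.6 F [ 0.9 -0.9  1.2] t 18.5
```

jog_arm --motion '[{"x": 5,"y": 0,"z": 3,"spin": 0,"fingers": 1},{"x": 10,"y": 0,"z": 5,"spin": 0,"fingers": 1},{"x": 10,"y": 0,"z": 5,"spin": 0,"fingers": 1}]'

```text
clock: 18.88
eef_pos: [0.5034, -0.0021, 0.1443]
tool_rot: [0.081, 0.997, 0.001, -0.001]
ft_force: [0.2, -0.2, -0.5]
grip_width: -0.0002
grasp_force: 0.0
```

```bash
python3 -c "
from h import *
box()"
```

```text
box frame -48.2 0.6 144.3 F [ 0.2 -0.2 -0.5] t 18.88
```

jog_arm --motion '[{"x": 3,"y": 0,"z": 2.5,"spin": 0,"fingers": 1},{"x": 6,"y": 0,"z": 5,"spin": 0,"fingers": 1},{"x": 6,"y": 0,"z": 5,"spin": 0,"fingers": 1}]'

```text
clock: 19.25
eef_pos: [0.5023, -0.0017, 0.1422]
tool_rot: [0.081, 0.997, 0.001, 0.005]
ft_force: [5.2, -1.3, 5.9]
grip_width: -0.0
grasp_force: 3.8
```

```bash
python3 - <<'E'
from h import *
box()
S=cam('scene');T=cam('top')
im=np.zeros((600,800,3),np.uint8)
im[:,:400]=cv2.resize(T[0][170:245,250:300],(400,600),interpolation=cv2.INTER_CUBIC)
im[:,400:]=cv2.resize(S[0][150:255,245:315],(400,600),interpolation=cv2.INTER_CUBIC)
cv2.imwrite('pics/c6.png',im[:,:,::-1])
E
```

```text
box frame -49.4 0.9 142.2 F [ 5.2 -1.3  5.9] t 19.25
```

View pics/c6.png

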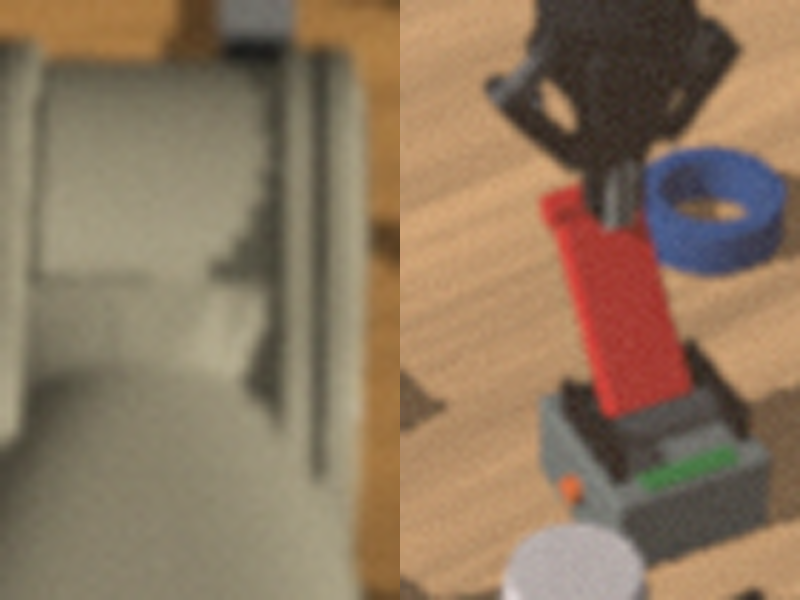

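Lever leans to the OFF end under the fingers, and the reading b = -49 mm matches the predicted stop. I'll press slightly more, then back off and rise.

jog_arm --motion '[{"x": 2,"y": 0,"z": 2,"spin": 0,"fingers": 1},{"x": 3,"y": 0,"z": 3,"spin": 0,"fingers": 1},{"x": 3,"y": 0,"z": 3,"spin": 0,"fingers": 1}]'

```text
clock: 19.73
eef_pos: [0.5025, -0.0015, 0.1411]
tool_rot: [0.081, 0.997, 0.0, 0.008]
ft_force: [9.3, -1.8, 10.4]
grip_width: -0.0002
grasp_force: 5.7
```

jog_arm --motion '[{"x": -10,"y": 0,"z": -10,"spin": 0,"fingers": 1},{"x": -10,"y": 0,"z": -50,"spin": 0,"fingers": 1},{"x": 20,"y": 0,"z": -50,"spin": 0,"fingers": 1},{"x": 50,"y": 0,"z": -50,"spin": 0,"fingers": 1},{"x": 60,"y": 0,"z": -50,"spin": 0,"fingers": 1},{"x": 60,"y": 0,"z": -50,"spin": 0,"fingers": 1}]'

```text
clock: 20.48
eef_pos: [0.4358, 0.009, 0.1868]
tool_rot: [0.081, 0.997, 0.001, 0.0]
ft_force: [-0.9, 0.7, -0.3]
grip_width: 0.0001
grasp_force: 0.0
```

```bash
python3 -c "
from h import *
box(); to(.551-.11*.9885,-.010+.11*.151,.13,171)"
```

```text
box frame -116.7 1.4 186.8 F [-0.9  0.7 -0.3] t 20.48
t 20.48 p [0.4358 0.009  0.1868] yaw 170.7 tilt [ 0.     0.001 -1.   ] q [ 0.02  0.14 -0.24  1.19  0.    0.18] F [-0.9  0.7 -0.3] w 0.0001 0.0
shift mm [-6.7 -1.4 56.8] spin -0.3
```

jog_arm --motion '[{"x": 0,"y": -1,"z": 30,"spin": 0,"fingers": 1},{"x": 0,"y": -1,"z": 55,"spin": 0,"fingers": 1},{"x": -10,"y": -1,"z": 55,"spin": 0,"fingers": 1},{"x": -27,"y": -1,"z": 55,"spin": 0,"fingers": 1},{"x": -34,"y": -1,"z": 50,"spin": 0,"fingers": 1},{"x": -41,"y": -1,"z": 45,"spin": 0,"fingers": 1},{"x": -57,"y": -1,"z": 38,"spin": 0,"fingers": 1},{"x": -74,"y": -1,"z": 33,"spin": 0,"fingers": 1}]'

```text
clock: 21.48
eef_pos: [0.5094, -0.004, 0.1551]
tool_rot: [0.081, 0.997, 0.001, 0.0]
ft_force: [-2.0, 0.4, 1.7]
grip_width: -0.0002
grasp_force: 1.3
```

```bash
python3 -c "
from h import *
box()"
```

```text
box frame -42.0 -0.4 155.1 F [-2.   0.4  1.7] t 21.48
```

jog_arm --motion '[{"x": -22,"y": 0,"z": -3,"spin": 0,"fingers": 1},{"x": -40,"y": 0,"z": -4,"spin": 0,"fingers": 1},{"x": -54,"y": 0,"z": -3,"spin": 0,"fingers": 1},{"x": -67,"y": 0,"z": 0,"spin": 0,"fingers": 1},{"x": -76,"y": 0,"z": 3,"spin": 0,"fingers": 1},{"x": -83,"y": 0,"z": 7,"spin": 0,"fingers": 1},{"x": -89,"y": 0,"z": 10,"spin": 0,"fingers": 1},{"x": -93,"y": 0,"z": 12,"spin": 0,"fingers": 1}]'

```text
clock: 22.48
eef_pos: [0.6009, -0.0191, 0.1416]
tool_rot: [0.081, 0.997, 0.001, 0.0]
ft_force: [-1.5, 0.5, 0.3]
grip_width: -0.0001
grasp_force: 0.8
```

jog_arm --motion '[{"x": -3,"y": 0,"z": 2.5,"spin": 0,"fingers": 1},{"x": -6,"y": 0,"z": 5,"spin": 0,"fingers": 1},{"x": -6,"y": 0,"z": 5,"spin": 0,"fingers": 1}]'

```text
clock: 22.85
eef_pos: [0.603, -0.0194, 0.139]
tool_rot: [0.081, 0.997, 0.001, -0.003]
ft_force: [-15.6, 2.0, 15.5]
grip_width: 0.0002
grasp_force: 10.2
```

```bash
python3 -c "
from h import *
box()"
```

```text
box frame 52.8 -1.4 139.0 F [-15.6   2.   15.5] t 22.85
```

Firmly on the ON stop (22 N). I'll back away, rise and check.

jog_arm --motion '[{"x": 12,"y": 0,"z": -10,"spin": 0,"fingers": 1},{"x": 12,"y": 0,"z": -60,"spin": 0,"fingers": 1},{"x": 60,"y": 0,"z": -100,"spin": 0,"fingers": 1},{"x": 120,"y": 0,"z": -110,"spin": 0,"fingers": 1},{"x": 180,"y": 0,"z": -110,"spin": 0,"fingers": 1},{"x": 230,"y": 0,"z": -110,"spin": 0,"fingers": 1},{"x": 250,"y": 0,"z": -110,"spin": 0,"fingers": 1},{"x": 250,"y": 0,"z": -110,"spin": 0,"fingers": 1}]'

```text
clock: 23.85
eef_pos: [0.3594, 0.0205, 0.2474]
tool_rot: [0.081, 0.997, 0.001, 0.002]
ft_force: [0.3, 0.3, -0.5]
grip_width: -0.0003
grasp_force: 0.0
```

```bash
python3 - <<'E'
from h import *
box()
save(cam('scene'),'end.png')
E
```

```text
box frame -194.0 1.2 247.4 F [ 0.3  0.3 -0.5] t 23.85
```

View pics/end.png

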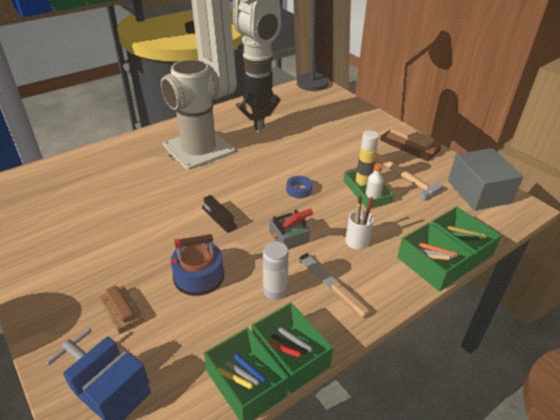

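The end view shows the lever thrown to ON (297,217), the can upright in the tray (368,155), the bail home (193,241), and the bystanders where they were. Handing in.

```bash
python3 -c "
from workcell import bot
print(bot.job_done())"
```

```text
the job is handed in; nothing more can be done
None
```

Job handed in at about 24 s: the can stands upright in the free bay, the cup is turned to its hard stop, and the switch was then pushed fully off and thrown fully on; the last picture showed the other items where they were.

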